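# Pack the two L-shaped tube-holder plates into the filling tray

## Robot

A 7-joint arm with a two-finger parallel gripper is mounted at the origin on the work surface. World frame = base frame: x ahead of the robot, y to its left, z up, the work surface at z = 0. Lengths are in mm, angles in rad, forces in N, time in s.
With the tool pointing down it reaches from about 400 to 900 mm from the base axis. Payload 5.5 kg.
Tool frame: the origin (TCP) lies between the finger pads; the fingertips stand 22 mm ahead of it and the grasp point (between the pads) lies 3 mm ahead of it; z points along the fingers, y is the line along which they close (so a half turn about z gives the same grasp; the last joint's range is limited). The gripper opens to 92 mm and grips with 3 to 60 N. Pads are 19 mm wide; open, the fingers measure 130 mm over their backs; the gripper's body (75 mm by 190 mm) begins 47 mm behind the grasp point.
Start: joints at [-0.928, 0.501, -0.427, 1.55, 0.221, 1.138, -0.21], TCP at [240.941, 603.694, 248.729] pointing down, gripper open.
Joint ranges: [-2.88, 2.88], [-0.31, 2.03], [-1.54, 1.56], [0.2, 2.42], [-1.41, 4.55], [0.19, 2.02], [-2.57, 2.57]. Speed limits (rad/s): [2.57, 2.57, 3.14, 3.14, 3.14, 3.14, 3.14].

## Interface

Orientations are given as a unit quaternion [w, x, y, z].
In Python, from station import env gives the robot as it stands.
- The arm moves only by the shell command python3 -m crank 'ROWS' [OPENING] [FORCE]. ROWS is JSON, a list of rows, each an object with "slide": the shift along the tool's x, y, z in cm, a list of three; "dr": the turn, a rotation vector about the tool's x, y, z in degrees, a list of three. In form: [{"slide": [tx, ty, tz], "dr": [rx, ry, rz]}, ...]. A call has 1 to 5 rows; each row shifts and turns the commanded pose from where the row before left it, along the tool's axes as they then stand; what a row does not reach is not made up. A row lasts 1/12 s, in which the tool goes at most 41.7 mm and 7.16 degrees, less where a joint would pass 70% of its speed; a pose out of reach is approached as far as the arm can. A call with a gripper value outside its range is refused whole. OPENING is the finger opening in cm, from 0 to 9.18, set as the call begins (- or left out, the last holds). The fingers move at their own pace and stop on an object; FORCE is the grip in N (left out, the last holds). Time passes only in rows, so rows that do not move let the fingers close. It gives the time, the measured TCP pose, the force, the opening and the grip force at its end, in the units of the state.
- env.state(): the state, without advancing time (a new reading comes with each control period).
- env.snapshot(name): name is "side" or "top"; returns the picture (400x640x3 uint8, red, green, blue); there is no depth.
- env.camera_params(name): a dict with "vertical_fov" (degrees; the focal length in pixels is half the picture's height over the tangent of half this angle, whatever the lens; pixels are square), "cx", "cy" (the principal point, pixels), "D" ([k1, k2, p1, p2, k3] as OpenCV has them; the pictures are not rectified), "R" (3x3) and "t" (3): a world point X has camera coordinates R X + t. Camera axes: x right, y down, z forward; pixel columns grow to the right and rows downward; lengths in mm; the calibration is good to about 2 mm. A picture is of the moment at which its call begins. camera_params takes no time and is no camera call.
- env.hand_in(): hands the job in; it is judged then, once.
Trained networks look in the newest picture that a camera, given by its name, has taken for a name from the list of things; names that differ only in an ending like _2 or _b are one class to them, and where a whole thing is asked for, a point or a joint stands for the part that bears it (a point fixed in the world has none). Each returns a list of dicts, best first, with "confidence" (0 to 1); they miss things now and then, are a little off and sometimes report something else, mostly with a low value. They report only what shows in the picture. A call takes as long as a camera call. They do not tell look-alikes from the thing itself.
- env.find_in(camera, name): "extent" ([centre column, centre row, width, height] in pixels, round what is visible of it).
The state is a dict: "t": time; "joint_positions": joint angles; "joint_vel": joint speeds; "tau": joint torques, N m; "tcp_pos": TCP position; "tcp_rot": TCP orientation; "force": force on the tool from outside, world axes, zero at the start; "wrist_torque": the same for the moment, N m; "grip_width": opening from 0.0 (shut) to 1.0 (fully open); "gripper_force": force on a finger pad.
Only numpy, scipy, OpenCV 4.12 (cv2) and the standard library are available. Lean on these libraries where they do the work, as an engineer would, in place of code of your own. Each camera call takes 0.05 s, during which the arm holds its last target. There are 200 camera calls.

## Task

Make the mascara filling tray ready: lay the two large white L-shaped tube-holder plates, the ones with tall lifting fins, side by side in the dark rectangular tray, turned so that they interlock and fill it, both flat on its floor with the fins up. Leave the small L-shaped plate where it lies.

Things in the scene. Friction and masses are not known exactly. Their poses are not given: they have to be found in the camera images.
- tray: Fixed dark steel tray. Origin: centre of underside; z up, y along its long side. Inside 130 (x) by 230 mm (y), floor 3 thick, walls 5 thick, rim 14 high. The plates fill it with 10 mm to spare all round and between: one has its origin at x -15, y -44 mm with the tray's axes, the other at x 15, y 44 mm turned 180 degrees; either plate fits either place.
- plate_a: White plastic L-plate, 10 mm thick, 130 g, on the table left or right of the tray, turned variously. Origin: underside, below the fin (centre of mass); z up. In its axes, mm: long bar x -40 to 10, y -61 to 89; foot x 10 to 70, y -61 to -11. Lifting fin at x = 0, y = 0: 14 thick (x), 40 long (y), top 50 above the underside. Three flush dark discs on top. plate_a and plate_b are identical.
- plate_b: White plastic L-plate, 10 mm thick, 130 g, on the table left or right of the tray, turned variously. Origin: underside, below the fin (centre of mass); z up. In its axes, mm: long bar x -40 to 10, y -61 to 89; foot x 10 to 70, y -61 to -11. Lifting fin at x = 0, y = 0: 14 thick (x), 40 long (y), top 50 above the underside. Three flush dark discs on top. plate_a and plate_b are identical.
- small_plate: A bystander: the same L shape but much smaller (66 x 90 mm, 10 mm thick, fin top at 35 mm), white plastic, loose on the table between the robot and the tray; not for the tray. Origin under its fin, z up.
Not all that is in view belongs to the job. What is shaped like the plate_a but blue is not meant. Leave any pink look-alike of the plate_b alone.

How it is judged:
By the outcome, as a careful person would: the job done as asked, in the order asked, and still so for the second after the job is handed in, with the robot touching nothing.
It also fails if it takes over 64 s, if anything falls off the work surface, if the arm or the gripper's body presses on something with over 40 N, if the wrist force passes 120 N, or if a joint passes its speed limit or range.

## Working session

There is one attempt and no reset: what is moved stays moved. The work goes in short steps, Python scripts to look and compute and a shell command to move; the robot and the scene stay as the last step left them, time stands still between calls to the robot, and variables do not carry over. Pictures are saved under pics/ and viewed, at most 10 in all, crops included, and the job is handed in when it is done.

```bash
ls; mkdir -p pics; python3 - <<'E'
from station import env
import cv2
for n in("top","side"):
    im=env.snapshot(n); cv2.imwrite(f"pics/{n}0.png",im[:,:,::-1]); p=env.camera_params(n); print(n,p)
s=env.state();print(s["t"],s["tcp_pos"],s["tcp_rot"],s["force"])
E
```

```text
pics
top {'vertical_fov': 48.9913257167502, 'cx': 326.5306794543885, 'cy': 199.60326848409358, 'D': array([0.0009322, 0.       , 0.       , 0.       , 0.       ]), 'R': array([[ 0.0109983 , -0.99967864, -0.02283995],
       [-0.98121524, -0.00638997, -0.19281033],
       [ 0.19260242,  0.0245315 , -0.98097019]]), 't': array([   7.91540756,  441.13455143, 1041.52148909])}
side {'vertical_fov': 47.137510788673026, 'cx': 315.1009320387193, 'cy': 196.84806230221724, 'D': array([0.04057006, 0.        , 0.        , 0.        , 0.        ]), 'R': array([[ 0.82637006, -0.56312561,  0.00144158],
       [-0.29580959, -0.43626723, -0.84980444],
       [ 0.47917556,  0.70182651, -0.52709613]]), 't': array([-336.07514669,  163.08996976, 1012.95220546])}
0.1 [240.77565811 603.13118867 247.77188495] [-2.15469092e-04  1.88721866e-01  9.82030180e-01 -8.58234359e-04] [-1.02247247  0.37176636  0.13105629]
```

View pics/top0.png

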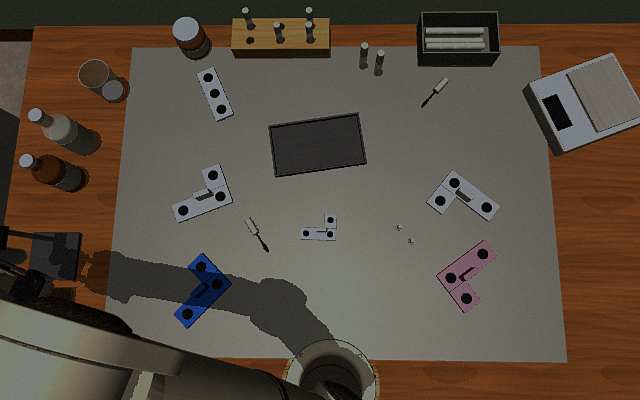

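View pics/side0.png

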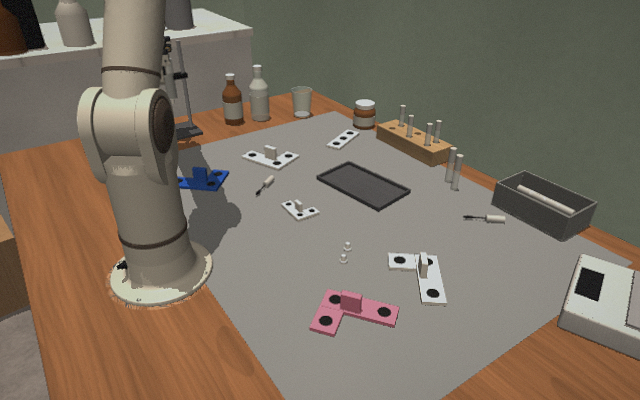

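Candidates in the top view:
- White L at (203,193), large with a fin.
- White L at (463,195), large with a fin.
- Small white L at (318,230).
- Blue L at (203,290).
- Pink L at (466,275).
- White straight bar at (214,94), no fin and not an L.

The first two fit the description. I'll confirm them in a crop and fit poses by silhouette.

```bash
cat > h.py <<'E'
import numpy as np, cv2
from scipy.optimize import minimize
from station import env
P={n:env.camera_params(n) for n in("top","side")}
def proj(n,X):
    p=P[n]; f=200/np.tan(np.radians(p["vertical_fov"]/2))
    K=np.array([[f,0,p["cx"]],[0,f,p["cy"]],[0,0,1]])
    return cv2.projectPoints(np.float64(X).reshape(-1,1,3),cv2.Rodrigues(p["R"])[0],p["t"],K,p["D"])[0].reshape(-1,2)
def ray(n,uv,z):
    p=P[n]; f=200/np.tan(np.radians(p["vertical_fov"]/2))
    K=np.array([[f,0,p["cx"]],[0,f,p["cy"]],[0,0,1]])
    d=cv2.undistortPoints(np.float64([[uv]]),K,p["D"])[0,0]
    c=-p["R"].T@p["t"]; v=p["R"].T@np.r_[d,1]
    return c+v*(z-c[2])/v[2]
def box(x0,x1,y0,y1,z0,z1): return np.array([[x,y,z] for x in(x0,x1) for y in(y0,y1) for z in(z0,z1)],float)
PLATE=[box(-40,10,-61,89,0,10),box(10,70,-61,-11,0,10),box(-7,7,-20,20,10,50)]
TRAY=[box(-70,70,-120,120,0,14)]
S=4
def render(n,parts,q,z=0):
    c,s=np.cos(q[2]),np.sin(q[2]); R=np.array([[c,-s,0],[s,c,0],[0,0,1]])
    m=np.zeros((400*S,640*S),np.uint8)
    for b in parts:
        u=proj(n,b@R.T+[q[0],q[1],z]); h=cv2.convexHull(((u+.5)*S*16-8).round().astype(np.int32))
        cv2.fillConvexPoly(m,h,255,shift=4)
    return cv2.resize(m,(640,400),interpolation=cv2.INTER_AREA)/255.
def fit(masks,parts,q0,angs,z=0):
    def cost(v):
        q=[v[0],v[1],v[2]/100]; r=0
        for n,m in masks.items():
            a=render(n,parts,q,z); r+=np.abs(a-m).sum()/m.sum()
        return r/len(masks)
    best=None
    for a in angs:
        sx=np.array([[0,0,0],[15,0,0],[0,15,0],[0,0,25]])+[q0[0],q0[1],a*100]
        o=minimize(cost,sx[0],method="Nelder-Mead",options=dict(initial_simplex=sx,maxfev=60))
        if best is None or o.fun<best.fun: best=o
    sx=np.array([[0,0,0],[4,0,0],[0,4,0],[0,0,4]])+best.x
    o=minimize(cost,sx[0],method="Nelder-Mead",options=dict(initial_simplex=sx,maxfev=120,xatol=.05))
    return np.r_[o.x[:2],o.x[2]/100],o.fun
def blob(im,c,dark=False):
    h=cv2.cvtColor(im,cv2.COLOR_RGB2HSV)
    m=(h[...,2]<75 if dark else (h[...,2]>TH)&(h[...,1]<60)).astype(np.uint8)
    if not dark: m=cv2.morphologyEx(m,cv2.MORPH_CLOSE,np.ones((3,3)))
    cs,_=cv2.findContours(m,cv2.RETR_EXTERNAL,cv2.CHAIN_APPROX_NONE)
    cs=[k for k in cs if cv2.contourArea(k)>100]
    k=max(cs,key=lambda k:cv2.pointPolygonTest(k,c,True))
    o=np.zeros(m.shape,np.uint8); cv2.drawContours(o,[k],-1,1,-1); return o.astype(float)
TH=150
E
cat > m1.py <<'E'
from h import *; import h
T=cv2.imread("pics/top0.png")[:,:,::-1].copy(); Sd=cv2.imread("pics/side0.png")[:,:,::-1].copy()
print("mat",T[150,400],Sd[250,320],"plate",T[213,172+20],T[190,480],Sd[158,258],Sd[280,432],"tray",T[145,310],Sd[185,360])
vis=T.copy();vs=Sd.copy()
for nm,ct,cs,parts,angs,dk in(("L",(195,205),(262,158),PLATE,np.arange(8)*np.pi/4,0),("R",(470,190),(430,280),PLATE,np.arange(8)*np.pi/4,0),("tray",(315,145),(360,185),TRAY,[0,.2,-.2],1)):
    h.TH=int(cv2.cvtColor(T,cv2.COLOR_RGB2HSV)[150,400,2])+25
    ms={}; ms["top"]=blob(T,ct,dk)
    h.TH=int(cv2.cvtColor(Sd,cv2.COLOR_RGB2HSV)[250,320,2])+25
    ms["side"]=blob(Sd,cs,dk)
    q0=ray("top",ct,5)
    for key in(["top"],["side"],["top","side"]):
        q,f=fit({k:ms[k] for k in key},parts,q0,angs)
        print(nm,key,q.round(3),round(f,3),[ms[k].sum() for k in key])
    for n,v in(("top",vis),("side",vs)):
        cc=cv2.findContours((render(n,parts,q)>.5).astype(np.uint8),0,1)[0]; cv2.drawContours(v,cc,-1,(255,0,0),1)
c=np.vstack([np.hstack([cv2.resize(vis[110:240,lo:lo+130],(390,390)) for lo in(150,400)]),cv2.resize(vs[130:330,150:450],(780,520))[:210*1]])
cv2.imwrite("pics/fit.png",c[:600,:,::-1])
E
time python3 m1.py
```

```text
mat [105 101  94] [148 145 138] plate [121 125 135] [99 95 84] [207 210 212] [201 204 205] tray [45 44 42] [81 80 78]
L ['top'] [4.56944e+02 3.26732e+02 3.81000e-01] 0.111 [np.float64(1540.0)]
L ['side'] [4.62504e+02 3.39667e+02 3.13000e-01] 0.851 [np.float64(414.0)]
L ['top', 'side'] [4.57727e+02 3.28791e+02 3.80000e-01] 0.511 [np.float64(1540.0), np.float64(414.0)]
R ['top'] [ 461.145 -331.731    2.458] 0.18 [np.float64(1447.0)]
R ['side'] [ 467.441 -323.939    2.452] 0.148 [np.float64(1529.0)]
R ['top', 'side'] [ 461.233 -330.366    2.456] 0.18 [np.float64(1447.0), np.float64(1529.0)]
tray ['top'] [5.95994e+02 4.02800e+01 1.57000e-01] 0.015 [np.float64(4900.0)]
tray ['side'] [5.98348e+02 4.27810e+01 1.52000e-01] 0.079 [np.float64(2280.0)]
tray ['top', 'side'] [5.95925e+02 4.02530e+01 1.57000e-01] 0.05 [np.float64(4900.0), np.float64(2280.0)]
real	0m16.441s
user	0m14.860s
sys	0m12.028s
```

View pics/fit.png

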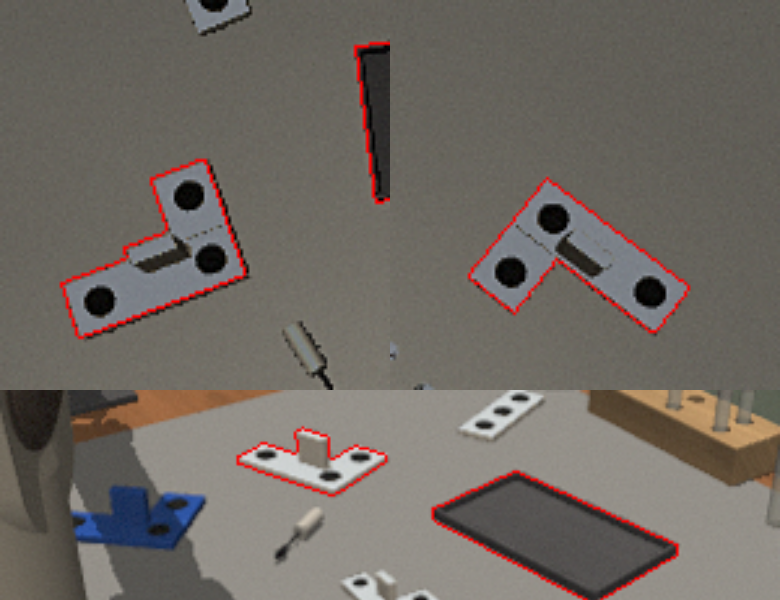

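The crop confirms both large white L-plates with fins, and the outlines match: left at (457,327), yaw 0.381; right at (461,-331), yaw 2.457; tray at (596,40), yaw 0.157. Next I work out the moves.

```bash
cat > plan.py <<'E'
import sys,numpy as np
from station import env
from scipy.spatial.transform import Rotation as Ro
s=env.state(); R=Ro.from_quat(np.roll(s["tcp_rot"],-1)); 
x,y,z,yaw=map(float,sys.argv[1:5])  # mm, closing-axis yaw deg
c,sn=np.cos(np.radians(yaw)),np.sin(np.radians(yaw))
G=Ro.from_matrix(np.array([[-sn,c,0],[c,sn,0],[0,0,-1]]).T.T)
d=np.array([x,y,z])-s["tcp_pos"]
print("t",round(s["t"],2),"tcp",np.round(s["tcp_pos"],1),"slide cm now",(R.inv().apply(d)/10).round(2),"after turn",(G.inv().apply(d)/10).round(2),"turn deg",np.degrees((R.inv()*G).as_rotvec()).round(2),"F",np.round(s["force"],1),"w",round(s["grip_width"],3),round(s["gripper_force"],1),"q7",round(s["joint_positions"][6],2))
E
python3 plan.py 457 327 130 21.8
```

```text
t 0.1 tcp [240.8 603.1 247.8] slide cm now [-30.32 -17.61  11.81] after turn [-33.67   9.82  11.78] turn deg [-1.000e-01  4.000e-02  4.644e+01] F [-1.   0.4  0.1] w 0.995 0.0 q7 -0.21
```

```bash
python3 -m crank '[{"slide":[-2.02,-1.17,0.6],"dr":[0,0,0]},{"slide":[-2.02,-1.17,0.6],"dr":[0,0,0]},{"slide":[-2.02,-1.17,0.6],"dr":[0,0,0]},{"slide":[-2.02,-1.17,0.6],"dr":[0,0,0]},{"slide":[-2.02,-1.17,0.6],"dr":[0,0,0]}]' 6
python3 -m crank '[{"slide":[-2.02,-1.17,0.6],"dr":[0,0,0]},{"slide":[-2.02,-1.17,0.6],"dr":[0,0,0]},{"slide":[-2.02,-1.17,0.6],"dr":[0,0,0]},{"slide":[-2.02,-1.17,0.6],"dr":[0,0,0]},{"slide":[-2.02,-1.17,0.6],"dr":[0,0,0]}]'
python3 -m crank '[{"slide":[-2.02,-1.17,0.6],"dr":[0,0,0]},{"slide":[-2.02,-1.17,0.6],"dr":[0,0,0]},{"slide":[-2.02,-1.17,0.6],"dr":[0,0,0]},{"slide":[-2.02,-1.17,0.6],"dr":[0,0,0]},{"slide":[-2.02,-1.17,0.6],"dr":[0,0,0]}]'
python3 -m crank '[{"slide":[0,0,0],"dr":[0,0,5.8]},{"slide":[0,0,0],"dr":[0,0,5.8]},{"slide":[0,0,0],"dr":[0,0,5.8]},{"slide":[0,0,0],"dr":[0,0,5.8]}]'
python3 -m crank '[{"slide":[0,0,0],"dr":[0,0,5.8]},{"slide":[0,0,0],"dr":[0,0,5.8]},{"slide":[0,0,0],"dr":[0,0,5.8]},{"slide":[0,0,0],"dr":[0,0,5.8]},{"slide":[0,0,0],"dr":[0,0,0]}]'
python3 plan.py 457 327 130 21.8
```

```text
t: 0.52
tcp_pos: [313.4, 510.7, 217.9]
tcp_rot: [-0.0, 0.189, 0.982, -0.0]
force: [1.1, 0.2, -0.8]
grip_width: 0.69
gripper_force: 0.0
t: 0.93
tcp_pos: [385.5, 418.9, 188.1]
tcp_rot: [-0.0, 0.189, 0.982, -0.0]
force: [0.0, 0.8, -0.2]
grip_width: 0.655
gripper_force: 0.0
t: 1.35
tcp_pos: [457.6, 327.2, 158.1]
tcp_rot: [-0.0, 0.189, 0.982, -0.0]
force: [-0.2, 0.1, -0.7]
grip_width: 0.656
gripper_force: 0.0
t: 1.68
tcp_pos: [457.2, 327.8, 158.2]
tcp_rot: [-0.0, 0.385, 0.923, -0.0]
force: [-0.2, -0.1, 0.0]
grip_width: 0.652
gripper_force: 0.0
t: 2.1
tcp_pos: [457.0, 328.2, 158.3]
tcp_rot: [-0.0, 0.562, 0.827, -0.0]
force: [-0.3, 0.0, 0.2]
grip_width: 0.654
gripper_force: 0.0
t 2.1 tcp [457.  328.2 158.3] slide cm now [-0.11 -0.04  2.83] after turn [-0.12 -0.04  2.83] turn deg [-0.04  0.02 -0.16] F [-0.3  0.   0.2] w 0.654 0.0 q7 -0.37
```

```bash
python3 -m crank '[{"slide":[-0.1,0,3],"dr":[0,0,0]},{"slide":[0,0,3],"dr":[0,0,0]},{"slide":[0,0,2.5],"dr":[0,0,0]},{"slide":[0,0,2],"dr":[0,0,0]},{"slide":[0,0,1.5],"dr":[0,0,0]}]'
python3 -m crank '[{"slide":[0,0,0],"dr":[0,0,0]},{"slide":[0,0,0],"dr":[0,0,0]},{"slide":[0,0,0],"dr":[0,0,0]},{"slide":[0,0,0],"dr":[0,0,0]},{"slide":[0,0,0],"dr":[0,0,0]}]' 0 30
python3 -m crank '[{"slide":[0,0,0],"dr":[0,0,0]},{"slide":[0,0,0],"dr":[0,0,0]},{"slide":[0,0,0],"dr":[0,0,0]}]'
```

```text
t: 2.52
tcp_pos: [456.4, 326.6, 36.4]
tcp_rot: [-0.001, 0.559, 0.829, -0.001]
force: [-0.6, 0.7, 0.1]
grip_width: 0.653
gripper_force: 0.0
t: 2.93
tcp_pos: [458.5, 328.1, 40.1]
tcp_rot: [0.0, 0.56, 0.828, 0.001]
force: [0.3, 0.2, 0.3]
grip_width: 0.338
gripper_force: 0.0
t: 3.18
tcp_pos: [457.7, 327.5, 39.2]
tcp_rot: [0.0, 0.56, 0.828, 0.0]
force: [-1.7, -0.7, 2.9]
grip_width: 0.15
gripper_force: 30.0
```

```bash
python3 -m crank '[{"slide":[0,0,-1],"dr":[0,0,0]},{"slide":[0,0,-2.5],"dr":[0,0,0]},{"slide":[0,0,-2.5],"dr":[0,0,0]},{"slide":[0,0,-2.5],"dr":[0,0,0]},{"slide":[0,0,-1.5],"dr":[0,0,0]}]'
python3 -m crank '[{"slide":[0,0,0],"dr":[0,0,6.4]},{"slide":[0,0,0],"dr":[0,0,6.4]},{"slide":[0,0,0],"dr":[0,0,0]}]'
python3 plan.py 588 -5.5 140 9
```

```text
t: 3.6
tcp_pos: [458.5, 328.2, 141.9]
tcp_rot: [0.001, 0.56, 0.828, 0.002]
force: [1.2, 0.2, -2.4]
grip_width: 0.148
gripper_force: 30.0
t: 3.85
tcp_pos: [457.8, 327.5, 139.8]
tcp_rot: [0.0, 0.651, 0.759, 0.001]
force: [-1.0, 0.1, -1.2]
grip_width: 0.149
gripper_force: 30.0
t 3.85 tcp [457.8 327.5 139.8] slide cm now [-3.49e+01  7.76e+00 -3.00e-02] after turn [-3.493e+01  7.650e+00 -2.000e-02] turn deg [ 0.06 -0.03 -0.19] F [-1.   0.1 -1.2] w 0.149 30.0 q7 -0.57
```

```bash
python3 -m crank '[{"slide":[-1.5,0.3,0],"dr":[0,0,-0.2]},{"slide":[-2.4,0.53,0],"dr":[0,0,0]},{"slide":[-2.4,0.53,0],"dr":[0,0,0]},{"slide":[-2.4,0.53,0],"dr":[0,0,0]},{"slide":[-2.4,0.53,0],"dr":[0,0,0]}]'
python3 -m crank '[{"slide":[-2.4,0.53,0],"dr":[0,0,0]},{"slide":[-2.4,0.53,0],"dr":[0,0,0]},{"slide":[-2.4,0.53,0],"dr":[0,0,0]},{"slide":[-2.4,0.53,0],"dr":[0,0,0]},{"slide":[-2.4,0.53,0],"dr":[0,0,0]}]'
python3 -m crank '[{"slide":[-2.4,0.53,0],"dr":[0,0,0]},{"slide":[-2.4,0.53,0],"dr":[0,0,0]},{"slide":[-2.4,0.53,0],"dr":[0,0,0]},{"slide":[-2.2,0.5,0],"dr":[0,0,0]},{"slide":[0,0,0],"dr":[0,0,0]}]'
python3 plan.py 588 -5.5 65 9
```

```text
t: 4.27
tcp_pos: [499.3, 220.7, 138.7]
tcp_rot: [-0.0, 0.646, 0.763, -0.0]
force: [-0.1, 0.6, -1.9]
grip_width: 0.15
gripper_force: 30.0
t: 4.68
tcp_pos: [544.7, 106.4, 138.7]
tcp_rot: [-0.0, 0.646, 0.763, -0.0]
force: [-0.7, 0.3, -1.4]
grip_width: 0.152
gripper_force: 30.0
t: 5.1
tcp_pos: [581.8, 11.4, 138.8]
tcp_rot: [0.002, 0.649, 0.761, -0.001]
force: [0.0, -1.0, -0.4]
grip_width: 0.15
gripper_force: 30.0
t 5.1 tcp [581.8  11.4 138.8] slide cm now [-1.74  0.34  7.39] after turn [-1.77  0.35  7.38] turn deg [0.02 0.21 0.05] F [ 0.  -1.  -0.4] w 0.15 30.0 q7 0.07
```

```bash
python3 -m crank '[{"slide":[-0.9,0.17,2],"dr":[0,0,0]},{"slide":[-0.87,0.17,3],"dr":[0,0,0]},{"slide":[0,0,2.4],"dr":[0,0,0]},{"slide":[0,0,0],"dr":[0,0,0]},{"slide":[0,0,0],"dr":[0,0,0]}]'
python3 plan.py 588 -5.5 42 9
python3 - <<'E'
from h import *
a=[]
for n,(x,y) in(("top",(220,60)),("side",(250,90))):
    im=env.snapshot(n); cv2.imwrite(f"pics/{n}1.png",im[:,:,::-1])
    v=im.copy()
    c,s=np.cos(.157),np.sin(.157)
    for z,col in((26,(255,0,0)),(3,(0,255,0))):
        cc=cv2.findContours((render(n,PLATE,[588,-5.5,.157],z)>.5).astype(np.uint8),0,1)[0]; cv2.drawContours(v,cc,-1,col,1)
    a.append(cv2.resize(v[y:y+150,x:x+200],(600,450))[:, :400] if 0 else cv2.resize(v[y:y+150,x:x+200],(400,300),interpolation=2))
cv2.imwrite("pics/chk1.png",np.hstack(a)[:,:,::-1])
E
```

```text
t: 5.52
tcp_pos: [584.9, 1.7, 63.5]
tcp_rot: [-0.002, 0.647, 0.763, -0.001]
force: [0.1, 0.2, -1.2]
grip_width: 0.149
gripper_force: 30.0
t 5.52 tcp [584.9   1.7  63.5] slide cm now [-0.76  0.2   2.14] after turn [-0.76  0.19  2.15] turn deg [-0.24 -0.06  0.37] F [ 0.1  0.2 -1.2] w 0.149 30.0 q7 0.1
```

View pics/chk1.png

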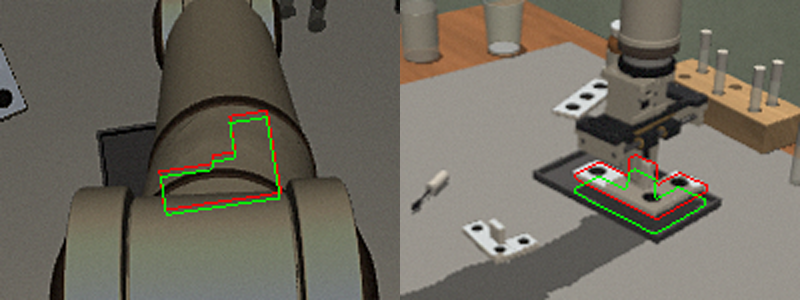

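The side view shows the plate at (650,185) in the crop, held flat over the tray and close to the outline, with the remaining offset as measured. I correct it and lower.

```bash
python3 -m crank '[{"slide":[-0.4,0.1,0],"dr":[0,0,0]},{"slide":[-0.36,0.1,0.6],"dr":[0,0,0]},{"slide":[0,0,0],"dr":[0,0,0]},{"slide":[0,0,0],"dr":[0,0,0]},{"slide":[0,0,0],"dr":[0,0,0]}]'
python3 plan.py 588 -5.5 42 9
```

```text
t: 6.03
tcp_pos: [589.9, -6.0, 59.0]
tcp_rot: [0.0, 0.648, 0.762, 0.0]
force: [-1.3, -0.2, -1.0]
grip_width: 0.151
gripper_force: 30.0
t 6.03 tcp [589.9  -6.   59. ] slide cm now [ 0.08 -0.18  1.7 ] after turn [ 0.08 -0.18  1.7 ] turn deg [ 0.01 -0.    0.23] F [-1.3 -0.2 -1. ] w 0.151 30.0 q7 0.11
```

```bash
python3 -m crank '[{"slide":[0.05,-0.15,0.5],"dr":[0,0,0.2]},{"slide":[0,0,0.5],"dr":[0,0,0]},{"slide":[0,0,0.4],"dr":[0,0,0]},{"slide":[0,0,0],"dr":[0,0,0]},{"slide":[0,0,0],"dr":[0,0,0]}]'
python3 -m crank '[{"slide":[0,0,0.15],"dr":[0,0,0]},{"slide":[0,0,0.15],"dr":[0,0,0]},{"slide":[0,0,0],"dr":[0,0,0]},{"slide":[0,0,0],"dr":[0,0,0]}]'
```

```text
t: 6.45
tcp_pos: [587.8, -5.6, 44.0]
tcp_rot: [-0.001, 0.649, 0.761, -0.0]
force: [0.3, 0.2, -1.5]
grip_width: 0.153
gripper_force: 30.0
t: 6.78
tcp_pos: [588.7, -5.7, 42.3]
tcp_rot: [0.0, 0.649, 0.761, 0.0]
force: [-1.6, 0.8, 3.8]
grip_width: 0.152
gripper_force: 30.0
```

```bash
python3 -m crank '[{"slide":[0,0,0],"dr":[0,0,0]},{"slide":[0,0,0],"dr":[0,0,0]},{"slide":[0,0,0],"dr":[0,0,0]},{"slide":[0,0,0],"dr":[0,0,0]},{"slide":[0,0,0],"dr":[0,0,0]}]' 5
python3 -m crank '[{"slide":[0,0,-1],"dr":[0,0,0]},{"slide":[0,0,-2.5],"dr":[0,0,0]},{"slide":[0,0,-2.5],"dr":[0,0,0]},{"slide":[0,0,-2.5],"dr":[0,0,0]},{"slide":[0,0,-2.5],"dr":[0,0,0]}]' 6
python3 plan.py 461 -331 152 -39.2
```

```text
t: 7.2
tcp_pos: [588.3, -5.7, 41.6]
tcp_rot: [-0.0, 0.649, 0.761, -0.0]
force: [-1.2, 0.4, -0.4]
grip_width: 0.466
gripper_force: 0.0
t: 7.62
tcp_pos: [588.2, -5.7, 153.5]
tcp_rot: [0.0, 0.649, 0.761, 0.0]
force: [0.3, -0.4, -0.1]
grip_width: 0.651
gripper_force: 0.0
t 7.62 tcp [588.2  -5.7 153.5] slide cm now [-30.12 -17.67   0.15] after turn [-33.25  10.7    0.15] turn deg [ 1.000e-02 -1.000e-02  4.824e+01] F [ 0.3 -0.4 -0.1] w 0.651 0.0 q7 0.11
```

```bash
python3 -m crank '[{"slide":[-2.01,-1.18,0],"dr":[0,0,0]},{"slide":[-2.01,-1.18,0],"dr":[0,0,0]},{"slide":[-2.01,-1.18,0],"dr":[0,0,0]},{"slide":[-2.01,-1.18,0],"dr":[0,0,0]},{"slide":[-2.01,-1.18,0],"dr":[0,0,0]}]'
python3 -m crank '[{"slide":[-2.01,-1.18,0],"dr":[0,0,0]},{"slide":[-2.01,-1.18,0],"dr":[0,0,0]},{"slide":[-2.01,-1.18,0],"dr":[0,0,0]},{"slide":[-2.01,-1.18,0],"dr":[0,0,0]},{"slide":[-2.01,-1.18,0],"dr":[0,0,0]}]'
python3 -m crank '[{"slide":[-2.01,-1.18,0],"dr":[0,0,0]},{"slide":[-2.01,-1.18,0],"dr":[0,0,0]},{"slide":[-2.01,-1.18,0],"dr":[0,0,0]},{"slide":[-2.01,-1.18,0],"dr":[0,0,0]},{"slide":[-2.01,-1.18,0],"dr":[0,0,0]}]'
python3 -m crank '[{"slide":[0,0,0],"dr":[0,0,6]},{"slide":[0,0,0],"dr":[0,0,6]},{"slide":[0,0,0],"dr":[0,0,6]},{"slide":[0,0,0],"dr":[0,0,6]}]'
python3 -m crank '[{"slide":[0,0,0],"dr":[0,0,6]},{"slide":[0,0,0],"dr":[0,0,6]},{"slide":[0,0,0],"dr":[0,0,6]},{"slide":[0,0,0],"dr":[0,0,6]},{"slide":[0,0,0],"dr":[0,0,0]}]'
python3 plan.py 461 -331 38 -39.2
cat > chk.py <<'E'
from h import *
a=[]
for n,(x,y) in(("top",(220,60)),("side",(300,110))):
    im=env.snapshot(n); cv2.imwrite(f"pics/{n}2.png",im[:,:,::-1])
    v=im.copy()
    for q,z in(([588,-5.5,.157],3),([603.9,86.1,3.298],3),([461,-331,2.457],0)):
        cc=cv2.findContours((render(n,PLATE,q,z)>.5).astype(np.uint8),0,1)[0]; cv2.drawContours(v,cc,-1,(0,255,0),1)
    a.append(cv2.resize(v[y:y+150,x:x+200],(400,300),interpolation=2))
cv2.imwrite("pics/chk2.png",np.hstack(a)[:,:,::-1])
E
python3 chk.py
```

```text
t: 8.03
tcp_pos: [545.5, -115.2, 152.7]
tcp_rot: [0.0, 0.649, 0.761, 0.0]
force: [0.3, -1.2, -0.1]
grip_width: 0.654
gripper_force: 0.0
t: 8.45
tcp_pos: [503.0, -223.8, 152.6]
tcp_rot: [0.0, 0.649, 0.761, 0.0]
force: [-0.3, -0.1, 0.6]
grip_width: 0.654
gripper_force: 0.0
t: 8.87
tcp_pos: [460.5, -332.4, 152.6]
tcp_rot: [0.0, 0.649, 0.761, 0.0]
force: [0.3, -0.2, -0.5]
grip_width: 0.654
gripper_force: 0.0
t: 9.2
tcp_pos: [460.8, -331.6, 152.4]
tcp_rot: [0.0, 0.795, 0.607, 0.0]
force: [1.4, 0.5, -0.1]
grip_width: 0.651
gripper_force: 0.0
t: 9.62
tcp_pos: [461.1, -331.1, 152.4]
tcp_rot: [0.0, 0.903, 0.429, 0.0]
force: [-0.1, 0.0, -0.6]
grip_width: 0.651
gripper_force: 0.0
t 9.62 tcp [ 461.1 -331.1  152.4] slide cm now [-0.   -0.03 11.44] after turn [ 0.   -0.02 11.44] turn deg [ 0.03 -0.02  0.04] F [-0.1  0.  -0.6] w 0.651 0.0 q7 0.02
```

View pics/chk2.png

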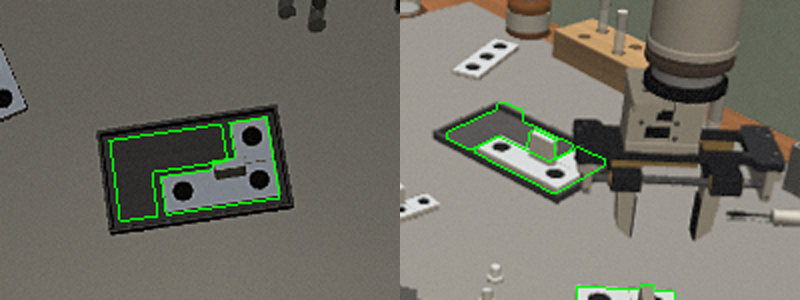

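The first plate lies on its target outline in the tray, and the free slot is clear. Now I grasp the second.

```bash
python3 -m crank '[{"slide":[0,0,3],"dr":[0,0,0]},{"slide":[0,0,3],"dr":[0,0,0]},{"slide":[0,0,2.5],"dr":[0,0,0]},{"slide":[0,0,1.8],"dr":[0,0,0]},{"slide":[0,0,1.1],"dr":[0,0,0]}]'
python3 -m crank '[{"slide":[0,0,0],"dr":[0,0,0]},{"slide":[0,0,0],"dr":[0,0,0]},{"slide":[0,0,0],"dr":[0,0,0]},{"slide":[0,0,0],"dr":[0,0,0]},{"slide":[0,0,0],"dr":[0,0,0]}]' 0 30
python3 -m crank '[{"slide":[0,0,0],"dr":[0,0,0]},{"slide":[0,0,0],"dr":[0,0,0]},{"slide":[0,0,0],"dr":[0,0,0]},{"slide":[0,0,0],"dr":[0,0,0]}]'
```

```text
t: 10.13
tcp_pos: [459.7, -330.4, 35.6]
tcp_rot: [-0.001, 0.902, 0.432, -0.001]
force: [0.4, -0.5, -0.3]
grip_width: 0.654
gripper_force: 0.0
t: 10.55
tcp_pos: [461.8, -331.9, 39.1]
tcp_rot: [0.001, 0.902, 0.431, 0.001]
force: [0.9, 0.5, -0.3]
grip_width: 0.338
gripper_force: 0.0
t: 10.88
tcp_pos: [461.1, -331.3, 38.2]
tcp_rot: [0.0, 0.902, 0.431, 0.0]
force: [-1.5, 0.7, 4.9]
grip_width: 0.152
gripper_force: 30.0
```

```bash
python3 -m crank '[{"slide":[0,0,-1],"dr":[0,0,0]},{"slide":[0,0,-2.5],"dr":[0,0,0]},{"slide":[0,0,-2.5],"dr":[0,0,0]},{"slide":[0,0,-2.5],"dr":[0,0,0]},{"slide":[0,0,-1.5],"dr":[0,0,0]}]'
python3 -m crank '[{"slide":[0,0,0],"dr":[0,0,-6]},{"slide":[0,0,0],"dr":[0,0,-6]},{"slide":[0,0,0],"dr":[0,0,-6]},{"slide":[0,0,0],"dr":[0,0,-6]}]'
python3 -m crank '[{"slide":[0,0,0],"dr":[0,0,-6]},{"slide":[0,0,0],"dr":[0,0,-6]},{"slide":[0,0,0],"dr":[0,0,-6]},{"slide":[0,0,0],"dr":[0,0,-6]},{"slide":[0,0,0],"dr":[0,0,0]}]'
python3 plan.py 603.9 86.1 138 9
```

```text
t: 11.3
tcp_pos: [461.7, -332.0, 140.7]
tcp_rot: [0.001, 0.902, 0.431, 0.001]
force: [0.4, 0.5, -0.8]
grip_width: 0.151
gripper_force: 30.0
t: 11.63
tcp_pos: [460.8, -331.2, 138.4]
tcp_rot: [0.0, 0.792, 0.611, -0.0]
force: [0.2, 0.8, -1.4]
grip_width: 0.148
gripper_force: 30.0
t: 12.05
tcp_pos: [460.6, -331.4, 138.1]
tcp_rot: [-0.0, 0.648, 0.762, -0.0]
force: [-0.4, -0.4, -0.7]
grip_width: 0.152
gripper_force: 30.0
t 12.05 tcp [ 460.6 -331.4  138.1] slide cm now [38.91 20.85  0.  ] after turn [3.899e+01 2.069e+01 1.000e-02] turn deg [-0.01 -0.    0.23] F [-0.4 -0.4 -0.7] w 0.152 30.0 q7 0.77
```

```bash
python3 -m crank '[{"slide":[2.16,1.158,0],"dr":[0,0,0]},{"slide":[2.16,1.158,0],"dr":[0,0,0]},{"slide":[2.16,1.158,0],"dr":[0,0,0]},{"slide":[2.16,1.158,0],"dr":[0,0,0]},{"slide":[2.16,1.158,0],"dr":[0,0,0]}]'
python3 -m crank '[{"slide":[2.16,1.158,0],"dr":[0,0,0]},{"slide":[2.16,1.158,0],"dr":[0,0,0]},{"slide":[2.16,1.158,0],"dr":[0,0,0]},{"slide":[2.16,1.158,0],"dr":[0,0,0]},{"slide":[2.16,1.158,0],"dr":[0,0,0]}]'
python3 -m crank '[{"slide":[2.16,1.158,0],"dr":[0,0,0]},{"slide":[2.16,1.158,0],"dr":[0,0,0]},{"slide":[2.16,1.158,0],"dr":[0,0,0]},{"slide":[2.16,1.158,0],"dr":[0,0,0]},{"slide":[2.16,1.158,0],"dr":[0,0,0]}]'
python3 -m crank '[{"slide":[2.16,1.158,0],"dr":[0,0,0]},{"slide":[2.16,1.158,0],"dr":[0,0,0]},{"slide":[2.16,1.158,0],"dr":[0,0,0]},{"slide":[0,0,0],"dr":[0,0,0.2]},{"slide":[0,0,0],"dr":[0,0,0]}]'
python3 plan.py 603.9 86.1 65 9
```

```text
t: 12.47
tcp_pos: [501.2, -214.6, 138.0]
tcp_rot: [0.0, 0.651, 0.759, -0.0]
force: [0.4, -0.3, -0.8]
grip_width: 0.152
gripper_force: 30.0
t: 12.88
tcp_pos: [541.5, -98.7, 138.0]
tcp_rot: [0.0, 0.651, 0.759, -0.0]
force: [0.1, -0.2, -1.5]
grip_width: 0.156
gripper_force: 30.0
t: 13.3
tcp_pos: [581.7, 17.0, 138.0]
tcp_rot: [0.0, 0.651, 0.759, -0.0]
force: [-0.9, 0.2, -1.0]
grip_width: 0.149
gripper_force: 30.0
t: 13.72
tcp_pos: [605.6, 87.9, 137.8]
tcp_rot: [-0.0, 0.65, 0.76, 0.0]
force: [0.2, -0.5, -1.5]
grip_width: 0.151
gripper_force: 30.0
t 13.72 tcp [605.6  87.9 137.8] slide cm now [-0.16 -0.2   7.28] after turn [-0.15 -0.2   7.28] turn deg [ 0.   -0.04 -0.12] F [ 0.2 -0.5 -1.5] w 0.151 30.0 q7 -0.05
```

```bash
python3 -m crank '[{"slide":[-0.15,-0.2,2.3],"dr":[0,0,0]},{"slide":[0,0,3],"dr":[0,0,0]},{"slide":[0,0,2],"dr":[0,0,0]},{"slide":[0,0,0],"dr":[0,0,0]},{"slide":[0,0,0],"dr":[0,0,0]}]'
python3 -m crank '[{"slide":[0,0,0],"dr":[0,0,0]},{"slide":[0,0,0],"dr":[0,0,0]}]'
python3 plan.py 603.9 86.1 41.5 9
sed -i 's/chk2/chk3/; s/(300,110)/(270,110)/; s/{n}2/{n}3/' chk.py; sed -i 's/\[603.9,86.1,3.298\],3/[603.9,86.1,3.298],27/' chk.py; python3 chk.py
```

```text
t: 14.13
tcp_pos: [602.6, 82.0, 63.8]
tcp_rot: [-0.001, 0.652, 0.759, -0.002]
force: [0.7, -0.1, -0.7]
grip_width: 0.151
gripper_force: 30.0
t: 14.3
tcp_pos: [605.4, 83.4, 66.6]
tcp_rot: [0.001, 0.651, 0.759, 0.001]
force: [-0.4, -0.1, -0.8]
grip_width: 0.152
gripper_force: 30.0
t 14.3 tcp [605.4  83.4  66.6] slide cm now [ 0.29 -0.11  2.51] after turn [ 0.29 -0.1   2.51] turn deg [ 0.18  0.01 -0.23] F [-0.4 -0.1 -0.8] w 0.152 30.0 q7 -0.05
```

View pics/chk3.png

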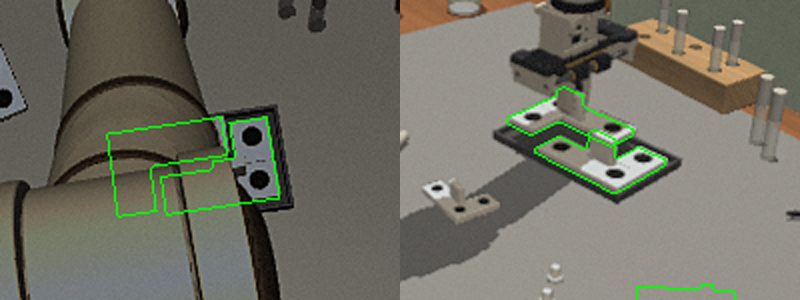

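The held plate at (570,115) in the crop sits on its outline, turned to interlock. I correct 3 mm and lower.

```bash
python3 -m crank '[{"slide":[0.3,-0.1,0],"dr":[0,0,-0.2]},{"slide":[0,0,0.4],"dr":[0,0,0]},{"slide":[0,0,0.4],"dr":[0,0,0]},{"slide":[0,0,0],"dr":[0,0,0]},{"slide":[0,0,0],"dr":[0,0,0]}]'
python3 plan.py 603.9 86.1 41.5 9
```

```text
t: 14.82
tcp_pos: [601.9, 86.4, 56.1]
tcp_rot: [-0.0, 0.649, 0.761, -0.0]
force: [0.3, -0.4, -0.8]
grip_width: 0.145
gripper_force: 30.0
t 14.82 tcp [601.9  86.4  56.1] slide cm now [-0.06  0.19  1.46] after turn [-0.06  0.19  1.46] turn deg [-0.07  0.    0.05] F [ 0.3 -0.4 -0.8] w 0.145 30.0 q7 -0.06
```

```bash
python3 -m crank '[{"slide":[0,0.1,0.4],"dr":[0,0,0]},{"slide":[0,0,0.4],"dr":[0,0,0]},{"slide":[0,0,0.3],"dr":[0,0,0]},{"slide":[0,0,0],"dr":[0,0,0]},{"slide":[0,0,0],"dr":[0,0,0]}]'
python3 -m crank '[{"slide":[0,0,0.15],"dr":[0,0,0]},{"slide":[0,0,0.15],"dr":[0,0,0]},{"slide":[0,0,0],"dr":[0,0,0]},{"slide":[0,0,0],"dr":[0,0,0]}]'
python3 plan.py 603.9 86.1 41.5 9
```

```text
t: 15.23
tcp_pos: [603.1, 86.5, 45.2]
tcp_rot: [-0.0, 0.649, 0.761, -0.0]
force: [0.8, 0.1, -0.6]
grip_width: 0.15
gripper_force: 30.0
t: 15.57
tcp_pos: [603.4, 86.6, 42.7]
tcp_rot: [-0.0, 0.649, 0.761, -0.0]
force: [0.3, 0.6, -1.7]
grip_width: 0.149
gripper_force: 30.0
t 15.57 tcp [603.4  86.6  42.7] slide cm now [-0.06  0.04  0.12] after turn [-0.06  0.04  0.12] turn deg [-0.01 -0.    0.04] F [ 0.3  0.6 -1.7] w 0.149 30.0 q7 -0.06
```

```bash
python3 -m crank '[{"slide":[0,0,0.1],"dr":[0,0,0]},{"slide":[0,0,0.1],"dr":[0,0,0]},{"slide":[0,0,0],"dr":[0,0,0]},{"slide":[0,0,0],"dr":[0,0,0]}]'
python3 -m crank '[{"slide":[0,0,0],"dr":[0,0,0]},{"slide":[0,0,0],"dr":[0,0,0]},{"slide":[0,0,0],"dr":[0,0,0]},{"slide":[0,0,0],"dr":[0,0,0]},{"slide":[0,0,0],"dr":[0,0,0]}]' 5
python3 -m crank '[{"slide":[0,0,-1],"dr":[0,0,0]},{"slide":[0,0,-2.5],"dr":[0,0,0]},{"slide":[0,0,-2.5],"dr":[0,0,0]},{"slide":[0,0,-2.5],"dr":[0,0,0]},{"slide":[0,0,-2.5],"dr":[0,0,0]}]'
python3 -m crank '[{"slide":[2.5,0,0],"dr":[0,0,0]},{"slide":[2.5,0,0],"dr":[0,0,0]},{"slide":[2.5,0,0],"dr":[0,0,0]},{"slide":[2.5,0,0],"dr":[0,0,0]},{"slide":[2.5,0,0],"dr":[0,0,0]}]'
python3 -m crank '[{"slide":[2.5,0,0],"dr":[0,0,0]},{"slide":[2.5,0,0],"dr":[0,0,0]},{"slide":[2.5,0,0],"dr":[0,0,0]},{"slide":[2.5,0,0],"dr":[0,0,0]},{"slide":[0,0,0],"dr":[0,0,0]}]'
sed -i 's/chk3/chk4/; s/{n}3/{n}4/; s/\],27/],3/' chk.py; python3 chk.py
```

```text
t: 15.9
tcp_pos: [603.7, 86.6, 41.2]
tcp_rot: [0.0, 0.649, 0.761, 0.0]
force: [-1.9, -0.4, 4.1]
grip_width: 0.15
gripper_force: 30.0
t: 16.32
tcp_pos: [603.3, 86.6, 40.5]
tcp_rot: [-0.0, 0.649, 0.761, -0.0]
force: [-0.4, 0.3, -0.1]
grip_width: 0.466
gripper_force: 0.0
t: 16.73
tcp_pos: [603.3, 86.6, 152.5]
tcp_rot: [0.0, 0.649, 0.761, 0.0]
force: [0.2, 0.1, 0.5]
grip_width: 0.546
gripper_force: 0.0
t: 17.15
tcp_pos: [583.7, 211.2, 151.7]
tcp_rot: [0.0, 0.649, 0.761, 0.0]
force: [-0.4, 0.1, 0.1]
grip_width: 0.544
gripper_force: 0.0
t: 17.57
tcp_pos: [565.5, 316.7, 151.7]
tcp_rot: [-0.002, 0.646, 0.763, 0.002]
force: [-0.0, 0.9, 0.8]
grip_width: 0.546
gripper_force: 0.0
```

View pics/chk4.png

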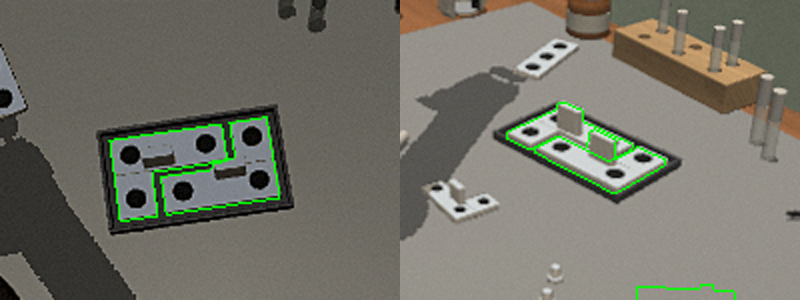

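Both plates lie flat in the tray, interlocked and on their target outlines with fins up. The small plate, at (460,195) in the crop, looks untouched.

```bash
python3 -c "
from station import env
print(env.hand_in())"
```

```text
the job is handed in; nothing more can be done
None
```

Both large white L-plates are lying flat and interlocked in the tray with fins up, the small plate was left alone, and the job was handed in at about 18 s of the 64 s allowed.

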